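# Nip a plaster mould square in a twin-screw mould clamp

## Robot

A 6-joint arm with a two-finger parallel gripper is mounted at the origin on the work surface. World frame = base frame: x ahead of the robot, y to its left, z up, the work surface at z = 0. Lengths are in m, angles in degrees, forces in N, time in s.
With the tool pointing down it reaches from about 0.375 to 0.9 m from the base axis. Payload 3.1 kg.
Tool frame: the origin (TCP) lies between the finger pads; the fingertips stand 22 mm ahead of it and the grasp point (between the pads) lies 3 mm ahead of it; y points along the fingers, x is the direction in which the jaws open and shut, and the axes are right-handed (so a half turn about y gives the same grasp; the last joint's range is limited). The gripper opens to 87 mm and grips with 3 to 60 N. Pads are 19 mm wide; open, the fingers measure 117 mm over their backs; the gripper's body (75 mm by 190 mm) begins 51 mm behind the grasp point.
Start: joints at [66.434, 30.224, 82.088, -0, 67.689, -10.227], TCP at [0.144, 0.608, 0.245] pointing down, gripper open.
Joint ranges: [-176.69, 176.69], [-43.24, 126.21], [12.49, 139.97], [-82, 262], [0, 151.66], [-163.58, 163.58]. Speed limits (degrees/s): [159.86, 159.86, 180, 180, 180, 180].

## Interface

Orientations are given as a 3x3 rotation matrix whose columns are the frame's x, y, z axes.
In Python, from rig import bot, imaging, workorder gives the robot as it stands. The module is installed in compiled form; this text tells all that it offers.
- The arm moves only by the tool drive_tool, never from a script. Its argument "commands" is a list of rows, each an object of numbers: "dx", "dy", "dz": the shift along the tool's x, y, z normalised to -1 to 1, where 1 is 4 cm; "wx", "wy", "wz": the turn, a rotation vector about the tool's x, y, z normalised to -1 to 1, where 1 is pi/2 rad; "grip": the finger opening in mm, from 0 to 87. In form: [{"dx": .., "dy": .., "dz": .., "wx": .., "wy": .., "wz": .., "grip": ..}, ...]. A call has 1 to 8 rows; each row shifts and turns the commanded pose from where the row before left it, along the tool's axes as they then stand; what a row does not reach is not made up. A row lasts 1/8 s, in which the tool goes at most 62.5 mm and 10.7 degrees, less where a joint would pass 70% of its speed; a pose out of reach is approached as far as the arm can. A call with a number of a shift or a turn outside -1 to 1 is refused whole. A call with a gripper value outside its range is refused whole. The fingers move at their own pace and stop on an object; the grip force is fixed at half the most. Time passes only in rows, so rows that do not move let the fingers close. It gives the time, the measured TCP pose, the force and the opening at its end, in the units of the state.
- bot.read_state(): the state, without advancing time (a new reading comes with each control period).
- imaging.capture(name): name is "side" or "top"; returns (picture, depth): 400x640x3 uint8, red, green, blue; 400x640 float32, m along the optical axis (not along the pixel's ray), 0 where there is no reading.
- imaging.get_calibration(name): a dict with "mtx" (3x3 intrinsics, pixels), "dist" ([k1, k2, p1, p2, k3] as OpenCV has them; the pictures are not rectified), "world_to_cam" (4x4, takes a point from world to camera coordinates). Camera axes: x right, y down, z forward; pixel columns grow to the right and rows downward; lengths in m; the calibration is good to about 2 mm. A picture is of the moment at which its call begins. get_calibration takes no time and is no camera call.
- workorder.hand_in(): hands the job in, once; it reports no verdict.
The state is a dict: "time_s": time; "joint_positions": joint angles; "qvel": joint speeds; "tau": joint torques, N m; "position": TCP position; "tcp_rot": TCP orientation; "force": force on the tool from outside, world axes, zero at the start; "moment": the same for the moment, N m; "opening": opening from 0.0 (shut) to 1.0 (fully open).
Only numpy, scipy, OpenCV 4.12 (cv2) and the standard library are available. Lean on these libraries where they do the work, as an engineer would, in place of code of your own. Each camera call takes 0.05 s, during which the arm holds its last target. There are 200 camera calls.

## Task

Push the plaster mould gently back, midway between the two screws, until it sits squarely against the clamp's backboard. Then bring the clamping bar down on it with the two red knobs, turning them clockwise alternately in small steps so that the bar is never more than half a degree out of level, until it nips the mould firmly at both ends (about 130 N in all) without crushing the plaster. Let go of the knobs, and do not disturb the clay drop, brush, jug and scraper around the clamp.

Things in the scene. Friction and masses are not known exactly. Their poses are not given: they have to be found in the camera images.
- clamp: Twin-screw mould clamp, fixed. Base board 260 x 340 x 20 mm. Origin: on the bench, midway between two 14 mm upright studs that stand 240 mm apart on its y axis (left at +y). x points from the open front, nearest the robot, to the backboard (200 mm wide, top 80 mm above the bench, front face 65 mm behind the stud line). The board reaches 150 mm before that line, 110 mm behind.
- mould: White plaster mould, two halves laid together, 130 (x) x 140 (y) mm, two pour mouths in its front face; loose on the base board, 25 to 50 mm short of the backboard, up to 0.1 rad askew, 8 mm off the middle. Origin: centre of its underside; x points to the backboard. About 0.95 kg, slides at 4 to 8 N; a shove over 35 N chips it. Height 88 to 92 mm, differs and is not measured: feel for it.
- mould_rear (a point): Middle of the mould's rear face, 30 mm above its underside, 65 mm behind its origin. Home when it meets the backboard; the mould's origin then lies on the line of the studs.
- mould_front (a point): Middle of the mould's front face, 60 mm above its underside, 65 mm in front of its origin: solid plaster between the pour mouths (34 mm across, 38 mm left and right of the middle); push here.
- stop (a point): Middle of the backboard's front face, 50 mm above the bench: where the mould's rear face must end up.
- beam: Clamping bar: wooden beam 36 (x) x 300 (y) x 30 mm, guided on the studs and held up by springs against the washers under the knobs, so each end follows its own knob. Origin: centre of the wood's underside; z up, y along the bar to the left. It must press the mould with 90 to 175 N in all; over 200 N crushes the plaster.
- knob_left_grip (a point): Centre of the left red knob's bar handle, 62 mm long, 16 mm thick, 24 mm tall, turning about the upright; grip it from above across its thickness. 36 mm above the beam's upper face (193.5 mm above the bench at knob angle 0), it goes down with the knob. Below it a 15 mm stem and a 32 mm washer, 4 mm thick, on the beam.
- knob_right_grip (a point): Centre of the right red knob's bar handle, the same as the left one, on the stud at the clamp's -y.
- knob_left (a joint): Left knob's angle, rad. At 0 the handle lies along the clamp's x; grows clockwise from above (tightening), to 5; starts at 0 to 0.3. 1 rad lowers that end of the bar and the knob by 2.55 mm (16 mm a turn); 0.8 rad between the knobs tips the bar half a degree. Both turn freely at some 0.35 N m of friction and stay where left; each N on a screw adds 0.0025 N m.
- knob_right (a joint): Right knob's angle, as the left's. Some 0.17 N m above free running at each knob is right, and tightening one loads the other too. Once a turn stops, friction relaxes or reverses: a reading at rest shows up to 0.6 N m less than in motion, so compare it only with readings taken after equal steps while the knobs still ran free.
- drop_near: Grey clay drop, 50 mm across and 95 mm tall, standing on the bench just left of the clamp. Origin: centre of its foot. Leave it.
- brush: Dusting brush, 140 mm long, lying across the front left of the clamp's base board. Leave it.
- jug: Blue plastic jug, 90 mm across, 130 mm tall, on the bench to the right. Origin: centre of its foot. Leave it.
- fettler: Scraper with a wooden handle and a flat steel blade, 180 mm long, on the bench to the left. Leave it.
- shoe_face (a point): Middle of the bar at the level of its two black rubber shoes' faces (50 mm left and right of here), 14 mm under the wood. With both knobs at 0 it is 5.5 mm above an 88 mm mould and 1.5 mm above a 92 mm one. Rubber and screws give a little: once both shoes bear, 1 mm further down at both ends adds about 120 N in all.
Not all that is in view belongs to the job. Leave any orange or purple look-alike of the mould alone.

How it is judged (in metres and radians):
On the way:
1. the mould sits squarely against the backboard (x of mould_rear in the frame of clamp above 0.062 m and angle between the x axis of mould and the x axis of clamp, either way round below 0.03 rad and y of mould in the frame of clamp between -0.018 and 0.018 m and z of mould in the frame of clamp below 0.024 m), for 0.2 s.
At the end, for the whole second after the job is handed in: The mould lies flat on the base board with its rear face within 3 mm of the backboard, square to within 0.03 rad and within 18 mm of the middle; the bar, level to within half a degree, presses on it with 90 to 175 N in all; mould at rest, knobs released (all of step 1 and contact force between beam and mould between 90 and 175 N and angle between beam's own z axis and vertical below 0.0088 rad and linear speed of mould below 0.01 m/s); the robot touches nothing.
It fails at once if the bar goes clearly more than half a degree out of level (angle between beam's own z axis and vertical above 0.0105 rad).
It fails at once if the plaster is crushed (contact force between beam and mould above 200 N).
It fails at once if the mould is shoved hard by the gripper (contact force between the fingers and mould above 35 N).
It fails at once if something else on the bench is knocked out of place (distance of any of drop_near, jug, brush, fettler from where it was at the start of the episode above 0.015 m).
It also fails if it takes over 72 s, if anything falls off the work surface, if the arm or the gripper's body presses on something with over 40 N, if the wrist force passes 120 N, or if a joint passes its speed limit or range.

## Working session

There is one attempt and no reset: what is moved stays moved. The work goes in short steps, Python scripts to look and compute and a tool call to move; the robot and the scene stay as the last step left them, time stands still between calls to the robot, and variables do not carry over. Pictures are saved under pics/ and viewed, on a budget of 10 in all, crops included, one or two more only if the job needs it, and the job is handed in when it is done.

Besides the shell and the picture viewer there is one more tool, called by a JSON object that holds its "op" and its "data", one argument or row to a line. drive_tool: Moves the arm, as the interface text tells. Its arguments: {"type":"object","properties":{"commands":{"type":"array"}},"required":["commands"]}

```bash
mkdir -p pics
cat > h.py <<'E'
import numpy as np, cv2
from rig import bot, imaging, workorder
def cal(n):
    c=imaging.get_calibration(n); return np.array(c["mtx"],float),np.array(c["dist"],float),np.array(c["world_to_cam"],float)
def ray(n,uv):
    K,d,T=cal(n); p=cv2.undistortPoints(np.array(uv,float).reshape(-1,1,2),K,d).reshape(-1,2)
    D=np.c_[p,np.ones(len(p))]@T[:3,:3]; C=-T[:3,:3].T@T[:3,3]; return C,D
def onplane(n,uv,z):
    C,D=ray(n,uv); return C+D*((z-C[2])/D[:,2])[:,None]
def proj(n,P):
    K,d,T=cal(n); return cv2.projectPoints(np.array(P,float).reshape(-1,1,3),T[:3,:3],T[:3,3],K,d)[0].reshape(-1,2)
def cloud(n,dep):
    h,w=dep.shape; v,u=np.mgrid[:h,:w]; C,D=ray(n,np.c_[u.ravel(),v.ravel()])
    P=C+D*dep.reshape(-1,1); P[dep.ravel()==0]=np.nan; return P.reshape(h,w,3)
E
python3 - <<'E'
from h import *
for n in("top","side"):
    im,d=imaging.capture(n); np.savez(f"{n}0.npz",im=im,d=d); cv2.imwrite(f"pics/{n}0.png",im[:,:,::-1])
    K,_,T=cal(n); print(n,-T[:3,:3].T@T[:3,3],T[2,:3])
print(bot.read_state())
E
```

```text
top [0.33886889 0.00456806 1.23758226] [ 0.11320932  0.01995048 -0.99337084]
side [ 0.41893197 -0.9007538   0.83764306] [ 0.0474038   0.796938   -0.60219823]
{'time_s': 0.1, 'joint_positions': array([ 6.64365710e+01,  3.02732976e+01,  8.21491382e+01,  9.50641671e-05,
        6.76881120e+01, -1.02286098e+01]), 'qvel': array([ 0.04862773, -0.13699712, -0.29748234,  0.0139866 ,  0.00835359,
        0.0585765 ]), 'tau': array([-2.37857648e-04, -4.40986347e+01, -1.77151787e+01,  6.34587044e-02,
        5.34368400e-02, -1.45500968e-05]), 'position': array([0.1438874 , 0.60758397, 0.24367258]), 'tcp_rot': array([[ 2.30640985e-01, -7.72720529e-04, -9.73038611e-01],
       [ 9.73037066e-01, -1.76792947e-03,  2.30642022e-01],
       [-1.89848546e-03, -9.99998139e-01,  3.44128723e-04]]), 'force': array([-0.20784185, -0.86243943, -0.09720777]), 'moment': array([ 0.00786152, -0.0214218 , -0.09634765]), 'opening': 1.0017225081291907}
```

View pics/top0.png

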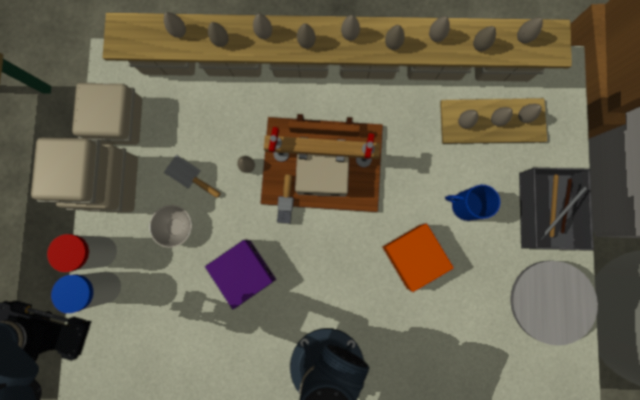

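View pics/side0.png

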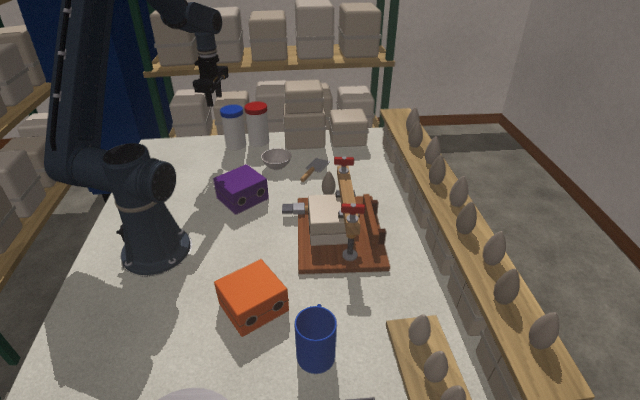

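Top view: the clamp is at about (322,165), with red knobs at (274,143) and (369,146). The white mould in it is at (322,175), the brush at (287,200), the clay drop at (246,163), the jug at (473,203) and the scraper at (192,177). The orange mould (418,257) and purple mould (240,272) are the look-alikes. The white one on the clamp board fits the description. Next I'll measure, with an enlarged crop to confirm.

Run:
```python
from h import *
t=np.load("top0.npz"); s=np.load("side0.npz"); im=t["im"]; hsv=cv2.cvtColor(im,cv2.COLOR_RGB2HSV)
def red(im):
    h=cv2.cvtColor(im,cv2.COLOR_RGB2HSV); return (((h[...,0]<6)|(h[...,0]>172))&(h[...,1]>190)&(h[...,2]>90)).astype(np.uint8)
P=cloud("top",t["d"])
for n,z in(("top",t),("side",s)):
    c,l,st,ce=cv2.connectedComponentsWithStats(red(z["im"]))
    for i in range(1,c):
        if st[i,4]>15:
            v,u=np.where(l==i); Q=cloud(n,z["d"])[v,u]; r=cv2.minAreaRect(np.c_[u,v].astype(np.float32)); print(n,ce[i],st[i],np.nanmedian(Q,0),r)
# wooden board: brown mask, board top plane z~.02
m=((P[...,2]>.012)&(P[...,2]<.03)).astype(np.uint8); c,l,st,ce=cv2.connectedComponentsWithStats(m)
for i in range(1,c):
    if st[i,4]>300: print("z.02",ce[i],st[i])
m=((P[...,2]>.09)&(P[...,2]<.125)).astype(np.uint8); c,l,st,ce=cv2.connectedComponentsWithStats(m)
for i in range(1,c):
    if st[i,4]>200:
        v,u=np.where(l==i); print("z.1",ce[i],st[i],np.nanmedian(P[v,u],0), cv2.minAreaRect(P[v,u][:,:2].astype(np.float32)))
cr=cv2.resize(im[105:225,230:400],None,fx=4.7,fy=4.7,interpolation=cv2.INTER_CUBIC); cv2.imwrite("pics/crop1.png",cr[:,:,::-1])
print(P[170:180,318:324,2].mean(), P[150:153,300:340,2])
```

```text
top [274.15384615 130.82051282] [271 127   7   8  39] [0.6151775  0.1460039  0.20348326] ((274.1538391113281, 130.73077392578125), (4.9029035568237305, 7.648529052734375), 11.309932708740234)
top [370.47727273 136.95454545] [367 133   7   8  44] [ 0.6043925  -0.09471816  0.20356231] ((370.0, 136.5), (7.0, 6.0), 90.0)
top [271.51219512 145.70731707] [269 142   6   9  41] [0.57714312 0.15172835 0.20397706] ((271.51922607421875, 145.9038543701172), (4.510671138763428, 8.629110336303711), 11.309932708740234)
top [367.76744186 152.39534884] [365 148   6   9  43] [ 0.56567399 -0.08766568  0.2046576 ] ((367.5, 152.0), (8.0, 5.0), 90.0)
top [ 65.8940754  252.67953321] [  47  234   38   38 1114] [0.30139827 0.66088832 0.16935635] ((65.5, 252.5), (37.0, 37.0), 90.0)
side [255.84210526 104.21052632] [251 103  12   5  19] [0.29963875 0.67421217 0.17123591] ((256.57550048828125, 104.26415252685547), (3.846095323562622, 11.126204490661621), 74.05460357666016)
z.02 [491.69539249 121.66154721] [ 441   98  106   46 3516]
z.02 [323.7519084  172.35335476] [ 261  117  122   96 4978]
z.02 [170.48111332 2
[... 1761 characters left out ...]
5486343 0.15811658 0.1560354  0.15210616 0.15725919 0.15490366
  0.15952218 0.15424408 0.15983872 0.15570888 0.15797447 0.15629965
  0.15923375 0.15486182 0.15691014 0.15759882 0.15847478 0.15701302
  0.1572982  0.15802859 0.15974067 0.15856165]
 [0.1484943  0.14612959 0.15143188 0.15177647 0.15038697 0.14864902
  0.153864   0.15379207 0.15605443 0.15556214 0.15415772 0.15836595
  0.1585976  0.15816478 0.15462523 0.1549375  0.1539739  0.15249273
  0.15712718 0.15836245 0.15961761 0.1547573  0.15538033 0.1550095
  0.15456746 0.15731778 0.15566623 0.15977584 0.15671028 0.15901927
  0.15766716 0.14996184 0.1585536  0.15499026 0.15452359 0.15656723
  0.15434965 0.15721719 0.1559262  0.15636926]]
```

View pics/crop1.png

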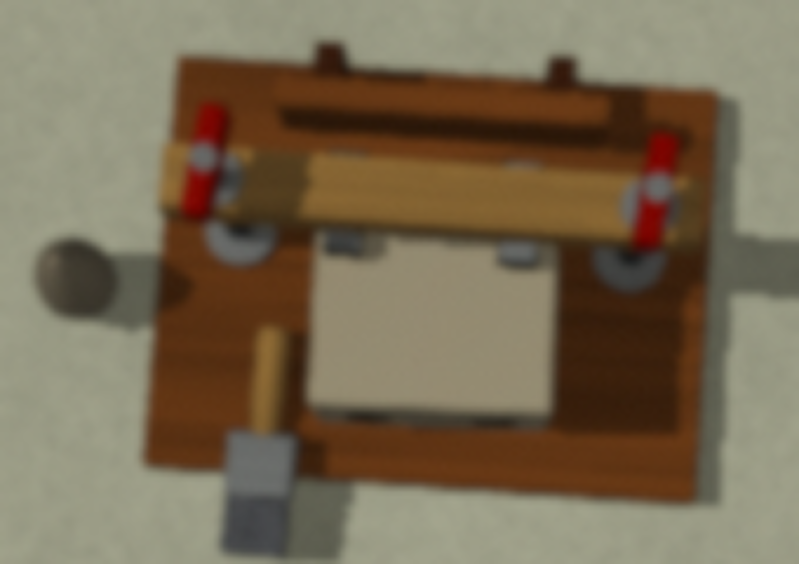

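The crop confirms it: the white mould is on the board, with the shoes, beam and both knobs above it (crop pixels: left knob (205,160), right knob (657,188)). I'll refine the geometry from these edges.

```bash
cat >> h.py <<'E'
def delta(target,yaw):
    s=bot.read_state(); R=np.array(s["tcp_rot"]); d=R.T@(np.array(target)-s["position"])
    y=np.degrees(np.arctan2(R[1,0],R[0,0])); print("pos",np.round(s["position"],4),"yaw",round(y,2),"J",np.round(s["joint_positions"],1),"t",s["time_s"])
    print(" units of 4cm dx,dy,dz:",np.round(d/.04,3)," wy:",round((y-yaw)/90,4))
E
python3 - <<'E'
from h import *
f=lambda p:np.array(p,float)/4.7+np.array([230,105])-.5*(1-1/4.7)
bd=onplane("top",f([(147,465),(693,500),(716,93),(180,58)]),.02); print("board FL FR BR BL\n",bd.round(4))
for a,b in((0,1),(1,2),(2,3),(3,0)): print(np.linalg.norm(bd[a]-bd[b]).round(4),np.degrees(np.arctan2(*(bd[b]-bd[a])[1::-1])).round(2))
t=np.load("top0.npz"); hs=cv2.cvtColor(t["im"],cv2.COLOR_RGB2HSV)
m=(((hs[...,0]<6)|(hs[...,0]>172))&(hs[...,1]>150)&(hs[...,2]>70))
ks=[]
for u0,u1 in((262,284),(358,380)):
    v,u=np.where(m[120:162,u0:u1]); Q=onplane("top",np.c_[u+u0,v+120],.205)[:,:2]; w,V=np.linalg.eigh(np.cov((Q).T)); a=V[:,1]*np.sign(V[0,1]); s=(Q-Q.mean(0))@a
    e=Q.mean(0)+a*(s.min()+s.max())/2; ks.append(e); print("knob",e,Q.mean(0),"yaw",np.degrees(np.arctan2(a[1],a[0])),np.ptp(s))
d=ks[0]-ks[1]; print("sep",np.linalg.norm(d),"clamp yaw",np.degrees(np.arctan2(-d[0],d[1])),"mid",(ks[0]+ks[1])/2)
mo=onplane("top",f([(308,405),(552,412),(556,243),(315,235)]),.109); print("mould",mo.round(4))
for a,b in((0,1),(1,2),(3,0)): print(np.linalg.norm(mo[a]-mo[b]).round(4),np.degrees(np.arctan2(*(mo[b]-mo[a])[1::-1])).round(2))
P=cloud("top",t["d"]); print("z beam",np.nanmedian(P[144:150,300:345,2]),"board",np.nanmedian(P[170:195,355:372,2]),np.nanmedian(P[195:202,300:360,2]),"mould",np.nanmedian(P[165:188,302:342,2]),"bench",np.nanmedian(P[215:230,300:360,2]))
E
```

```text
board FL FR BR BL
 [[ 0.4496  0.2013  0.02  ]
 [ 0.4358 -0.1321  0.02  ]
 [ 0.6898 -0.1439  0.02  ]
 [ 0.7057  0.1909  0.02  ]]
0.3337 -92.37
0.2542 -2.67
0.3352 87.27
0.2564 177.67
knob [0.59430523 0.14730292] [0.59352185 0.14740691] yaw -7.561825801200065 0.06107391299368999
knob [ 0.5835843  -0.09016041] [ 0.5834837 -0.0901451] yaw -8.65361835303464 0.06166517777816008
sep 0.23770522250327372 clamp yaw -2.585020227081902 mid [0.58894476 0.02857125]
mould [[ 0.4778  0.0966  0.109 ]
 [ 0.4769 -0.0419  0.109 ]
 [ 0.5743 -0.0425  0.109 ]
 [ 0.5761  0.0957  0.109 ]]
0.1386 -90.38
0.0975 -0.34
0.0983 179.45
z beam 0.15671372234527992 board 0.01903172155603472 0.019379940628861947 mould 0.10759041412983206 bench -0.0010726922833426134
```

```bash
cat >> h.py <<'E'
O=np.array([.5892,.0285]); YAW=-2.5
def C2W(x,y,z):
    a=np.radians(YAW); return np.array([O[0]+x*np.cos(a)-y*np.sin(a),O[1]+x*np.sin(a)+y*np.cos(a),z])
def W2C(p):
    a=np.radians(YAW); d=np.array(p)[:2]-O; return np.array([d[0]*np.cos(a)+d[1]*np.sin(a),-d[0]*np.sin(a)+d[1]*np.cos(a)])
E
python3 - <<'E'
from h import *
print(C2W(-.145,-.002,.245)); delta(C2W(-.145,-.002,.245),87.5)
E
```

```text
[0.44425077 0.03282671 0.245     ]
pos [0.1439 0.6076 0.2437] yaw 76.67 J [ 66.4  30.3  82.1   0.   67.7 -10.2] t 0.1
 units of 4cm dx,dy,dz: [-12.25   -0.014 -10.621]  wy: -0.1204
```

{"op": "drive_tool", "data": {
  "commands": [
    {"wy": -0.118, "grip": 0},
    {"dx": -1, "dz": -0.7, "grip": 0},
    {"dx": -1, "dz": -0.7, "grip": 0},
    {"dx": -1, "dz": -0.7, "grip": 0},
    {"dx": -1, "dz": -0.7, "grip": 0},
    {"dx": -1, "dz": -0.7, "grip": 0},
    {"dx": -1, "dz": -0.7, "grip": 0},
    {"dx": -1, "dz": -0.7, "grip": 0}
  ]
}}

```text
schema error: expected keys dx, dy, dz, wx, wy, wz, grip
```

{"op": "drive_tool", "data": {
  "commands": [
    {"dx": -1, "dz": -0.7, "grip": 0},
    {"dx": -1, "dz": -0.7, "grip": 0},
    {"dx": -1, "dz": -0.7, "grip": 0},
    {"dx": -1, "dz": -0.7, "grip": 0},
    {"dx": -1, "dz": -0.4, "grip": 0},
    {"dx": -1, "grip": 0},
    {"dx": -1, "grip": 0},
    {"grip": 0}
  ]
}}

```text
schema error: expected keys dx, dy, dz, wx, wy, wz, grip
```

Run:
```python
from h import *
delta(C2W(-.145,-.002,.087),87.5); print(bot.read_state()["force"],bot.read_state()["moment"])
```

```text
pos [0.1439 0.6076 0.2437] yaw 76.67 J [ 66.4  30.3  82.1   0.   67.7 -10.2] t 0.1
 units of 4cm dx,dy,dz: [-12.242   3.936 -10.622]  wy: -0.1204
[-0.20784185 -0.86243943 -0.09720777] [ 0.00786152 -0.0214218  -0.09634765]
```

All keys are required in each row.

{"op": "drive_tool", "data": {
  "commands": [
    {"dx": 0, "dy": 0, "dz": 0, "wx": 0, "wy": -0.118, "wz": 0, "grip": 0},
    {"dx": -1, "dy": 0, "dz": -0.7, "wx": 0, "wy": 0, "wz": 0, "grip": 0},
    {"dx": -1, "dy": 0, "dz": -0.7, "wx": 0, "wy": 0, "wz": 0, "grip": 0},
    {"dx": -1, "dy": 0, "dz": -0.7, "wx": 0, "wy": 0, "wz": 0, "grip": 0},
    {"dx": -1, "dy": 0, "dz": -0.7, "wx": 0, "wy": 0, "wz": 0, "grip": 0},
    {"dx": -1, "dy": 0, "dz": -0.7, "wx": 0, "wy": 0, "wz": 0, "grip": 0},
    {"dx": -1, "dy": 0, "dz": -0.7, "wx": 0, "wy": 0, "wz": 0, "grip": 0},
    {"dx": -1, "dy": 0, "dz": -0.7, "wx": 0, "wy": 0, "wz": 0, "grip": 0}
  ]
}}

```text
time_s: 1.1
position: [0.3272, 0.3177, 0.2444]
tcp_rot: [[0.047, -0.0, -0.999], [0.999, -0.0, 0.047], [-0.0, -1.0, 0.0]]
force: [0.6, 0.8, -0.4]
opening: 0.171
```

{"op": "drive_tool", "data": {
  "commands": [
    {"dx": -1, "dy": 0, "dz": -0.7, "wx": 0, "wy": 0, "wz": 0, "grip": 0},
    {"dx": -1, "dy": 0, "dz": -0.7, "wx": 0, "wy": 0, "wz": 0, "grip": 0},
    {"dx": -1, "dy": 0, "dz": -0.7, "wx": 0, "wy": 0, "wz": 0, "grip": 0},
    {"dx": -1, "dy": 0, "dz": -0.7, "wx": 0, "wy": 0, "wz": 0, "grip": 0},
    {"dx": -1, "dy": 0, "dz": -0.4, "wx": 0, "wy": 0, "wz": 0, "grip": 0},
    {"dx": -1, "dy": 0, "dz": 0, "wx": 0, "wy": 0, "wz": 0, "grip": 0},
    {"dx": -1, "dy": 0, "dz": 0, "wx": 0, "wy": 0, "wz": 0, "grip": 0},
    {"dx": 0, "dy": 0, "dz": 0, "wx": 0, "wy": 0, "wz": 0, "grip": 0}
  ]
}}

```text
time_s: 2.1
position: [0.4412, 0.0313, 0.2443]
tcp_rot: [[0.052, -0.001, -0.999], [0.999, -0.0, 0.052], [-0.0, -1.0, 0.0]]
force: [0.2, 0.2, 0.3]
opening: 0.008
```

Run:
```python
from h import *
delta(C2W(-.145,-.002,.087),87.5); print(bot.read_state()["force"],bot.read_state()["moment"])
```

```text
pos [0.4412 0.0313 0.2443] yaw 87.03 J [-10.5  16.2 107.2  -0.   56.6 -97.5] t 2.1
 units of 4cm dx,dy,dz: [ 0.042  3.933 -0.076]  wy: -0.0052
[0.19571243 0.20843221 0.25326402] [ 0.03684111 -0.01225877 -0.02144049]
```

{"op": "drive_tool", "data": {
  "commands": [
    {"dx": 0.04, "dy": 1, "dz": 0, "wx": 0, "wy": -0.005, "wz": 0, "grip": 0},
    {"dx": 0, "dy": 1, "dz": 0, "wx": 0, "wy": 0, "wz": 0, "grip": 0},
    {"dx": 0, "dy": 1, "dz": 0, "wx": 0, "wy": 0, "wz": 0, "grip": 0},
    {"dx": 0, "dy": 0.93, "dz": 0, "wx": 0, "wy": 0, "wz": 0, "grip": 0},
    {"dx": 0, "dy": 0, "dz": -0.25, "wx": 0, "wy": 0, "wz": 0, "grip": 0},
    {"dx": 0, "dy": 0, "dz": -0.25, "wx": 0, "wy": 0, "wz": 0, "grip": 0},
    {"dx": 0, "dy": 0, "dz": 0, "wx": 0, "wy": 0, "wz": 0, "grip": 0}
  ]
}}

```text
time_s: 2.98
position: [0.4638, 0.0341, 0.0889]
tcp_rot: [[0.039, 0.005, -0.999], [0.999, -0.001, 0.039], [-0.001, -1.0, -0.005]]
force: [0.1, -0.2, 0.2]
opening: 0.004
```

{"op": "drive_tool", "data": {
  "commands": [
    {"dx": 0, "dy": 0, "dz": -0.1, "wx": 0, "wy": 0, "wz": 0, "grip": 0},
    {"dx": 0, "dy": 0, "dz": -0.1, "wx": 0, "wy": 0, "wz": 0, "grip": 0},
    {"dx": 0, "dy": 0, "dz": -0.1, "wx": 0, "wy": 0, "wz": 0, "grip": 0},
    {"dx": 0, "dy": 0, "dz": -0.1, "wx": 0, "wy": 0, "wz": 0, "grip": 0}
  ]
}}

```text
time_s: 3.48
position: [0.4733, 0.0344, 0.0876]
tcp_rot: [[0.039, -0.008, -0.999], [0.999, 0.001, 0.039], [0.001, -1.0, 0.008]]
force: [-6.1, 0.4, 4.8]
opening: 0.008
```

Run:
```python
from h import *
delta(C2W(-.0745,-.002,.087),87.5); s=bot.read_state();print(s["force"],s["moment"],W2C(s["position"]))
```

```text
pos [0.4733 0.0344 0.0876] yaw 87.75 J [ -9.4  34.6 110.6  -0.   35.2 -97.1] t 3.475
 units of 4cm dx,dy,dz: [-0.074  0.007 -1.039]  wy: 0.0028
[-6.12813837  0.42170449  4.81082006] [0.14756142 0.90580108 0.00576928] [-0.11606059  0.00079495]
```

{"op": "drive_tool", "data": {
  "commands": [
    {"dx": 0, "dy": 0, "dz": -0.08, "wx": 0, "wy": 0, "wz": 0, "grip": 0},
    {"dx": 0, "dy": 0, "dz": -0.08, "wx": 0, "wy": 0, "wz": 0, "grip": 0},
    {"dx": 0, "dy": 0, "dz": -0.08, "wx": 0, "wy": 0, "wz": 0, "grip": 0},
    {"dx": 0, "dy": 0, "dz": -0.08, "wx": 0, "wy": 0, "wz": 0, "grip": 0},
    {"dx": 0, "dy": 0, "dz": -0.08, "wx": 0, "wy": 0, "wz": 0, "grip": 0},
    {"dx": 0, "dy": 0, "dz": -0.08, "wx": 0, "wy": 0, "wz": 0, "grip": 0},
    {"dx": 0, "dy": 0, "dz": -0.08, "wx": 0, "wy": 0, "wz": 0, "grip": 0},
    {"dx": 0, "dy": 0, "dz": -0.08, "wx": 0, "wy": 0, "wz": 0, "grip": 0}
  ]
}}

```text
time_s: 4.47
position: [0.499, 0.0332, 0.0876]
tcp_rot: [[0.04, -0.008, -0.999], [0.999, 0.001, 0.04], [0.001, -1.0, 0.008]]
force: [-7.1, 1.0, 5.1]
opening: 0.006
```

Run:
```python
from h import *
im,d=imaging.capture("top"); cv2.imwrite("pics/t2.png",cv2.resize(im[105:225,230:400],None,fx=4.7,fy=4.7,interpolation=cv2.INTER_CUBIC)[:,:,::-1])
delta(C2W(-.0745,-.002,.087),87.5); s=bot.read_state();print(s["force"],s["moment"],W2C(s["position"]))
```

```text
pos [0.5    0.033  0.0876] yaw 87.72 J [ -9.   35.7 106.9  -0.   37.7 -96.7] t 4.525
 units of 4cm dx,dy,dz: [-0.067  0.013 -0.371]  wy: 0.0025
[-4.45010399  0.16712898  1.48433472] [ 0.01371739  0.63336626 -0.05197676] [-0.0893571   0.00063374]
```

{"op": "drive_tool", "data": {
  "commands": [
    {"dx": 0, "dy": 0, "dz": -0.05, "wx": 0, "wy": 0, "wz": 0, "grip": 0},
    {"dx": 0, "dy": 0, "dz": -0.05, "wx": 0, "wy": 0, "wz": 0, "grip": 0},
    {"dx": 0, "dy": 0, "dz": -0.05, "wx": 0, "wy": 0, "wz": 0, "grip": 0},
    {"dx": 0, "dy": 0, "dz": -0.05, "wx": 0, "wy": 0, "wz": 0, "grip": 0},
    {"dx": 0, "dy": 0, "dz": -0.04, "wx": 0, "wy": 0, "wz": 0, "grip": 0}
  ]
}}

```text
time_s: 5.15
position: [0.5089, 0.0327, 0.0876]
tcp_rot: [[0.04, -0.007, -0.999], [0.999, 0.001, 0.04], [0.001, -1.0, 0.007]]
force: [-6.9, -0.2, 4.0]
opening: 0.004
```

{"op": "drive_tool", "data": {
  "commands": [
    {"dx": 0, "dy": 0, "dz": -0.025, "wx": 0, "wy": 0, "wz": 0, "grip": 0},
    {"dx": 0, "dy": 0, "dz": -0.025, "wx": 0, "wy": 0, "wz": 0, "grip": 0}
  ]
}}

```text
time_s: 5.4
position: [0.5108, 0.0326, 0.0876]
tcp_rot: [[0.04, -0.007, -0.999], [0.999, 0.001, 0.04], [0.001, -1.0, 0.007]]
force: [-7.4, -0.2, 4.5]
opening: 0.006
```

{"op": "drive_tool", "data": {
  "commands": [
    {"dx": 0, "dy": 0, "dz": -0.02, "wx": 0, "wy": 0, "wz": 0, "grip": 0},
    {"dx": 0, "dy": 0, "dz": -0.02, "wx": 0, "wy": 0, "wz": 0, "grip": 0}
  ]
}}

```text
time_s: 5.65
position: [0.5124, 0.0326, 0.0876]
tcp_rot: [[0.04, -0.007, -0.999], [0.999, 0.001, 0.04], [0.001, -1.0, 0.007]]
force: [-6.5, 0.0, 4.0]
opening: 0.008
```

{"op": "drive_tool", "data": {
  "commands": [
    {"dx": 0, "dy": 0, "dz": -0.02, "wx": 0, "wy": 0, "wz": 0, "grip": 0}
  ]
}}

```text
time_s: 5.78
position: [0.5132, 0.0325, 0.0876]
tcp_rot: [[0.04, -0.007, -0.999], [0.999, 0.001, 0.04], [0.001, -1.0, 0.007]]
force: [-6.7, -0.6, 4.1]
opening: 0.006
```

{"op": "drive_tool", "data": {
  "commands": [
    {"dx": 0, "dy": 0, "dz": -0.015, "wx": 0, "wy": 0, "wz": 0, "grip": 0}
  ]
}}

```text
time_s: 5.9
position: [0.5138, 0.0325, 0.0876]
tcp_rot: [[0.04, -0.007, -0.999], [0.999, 0.001, 0.04], [0.001, -1.0, 0.007]]
force: [-6.6, 0.6, 4.9]
opening: 0.004
```

{"op": "drive_tool", "data": {
  "commands": [
    {"dx": 0, "dy": 0, "dz": -0.02, "wx": 0, "wy": 0, "wz": 0, "grip": 0},
    {"dx": 0, "dy": 0, "dz": -0.015, "wx": 0, "wy": 0, "wz": 0, "grip": 0}
  ]
}}

```text
time_s: 6.15
position: [0.5138, 0.0325, 0.0875]
tcp_rot: [[0.039, -0.01, -0.999], [0.999, 0.001, 0.039], [0.001, -1.0, 0.011]]
force: [-9.3, -0.0, 6.1]
opening: 0.006
```

{"op": "drive_tool", "data": {
  "commands": [
    {"dx": 0, "dy": 0, "dz": -0.015, "wx": 0, "wy": 0, "wz": 0, "grip": 0},
    {"dx": 0, "dy": 0, "dz": -0.015, "wx": 0, "wy": 0, "wz": 0, "grip": 0}
  ]
}}

```text
time_s: 6.4
position: [0.5138, 0.0326, 0.0874]
tcp_rot: [[0.039, -0.013, -0.999], [0.999, 0.001, 0.039], [0.001, -1.0, 0.013]]
force: [-10.6, 0.6, 6.9]
opening: 0.01
```

{"op": "drive_tool", "data": {
  "commands": [
    {"dx": 0, "dy": 0, "dz": -0.015, "wx": 0, "wy": 0, "wz": 0, "grip": 0}
  ]
}}

```text
time_s: 6.52
position: [0.5139, 0.0327, 0.0874]
tcp_rot: [[0.039, -0.014, -0.999], [0.999, 0.002, 0.039], [0.001, -1.0, 0.014]]
force: [-12.2, -0.5, 9.3]
opening: 0.008
```

{"op": "drive_tool", "data": {
  "commands": [
    {"dx": 0, "dy": 0, "dz": -0.025, "wx": 0, "wy": 0, "wz": 0, "grip": 0},
    {"dx": 0, "dy": 0, "dz": -0.025, "wx": 0, "wy": 0, "wz": 0, "grip": 0},
    {"dx": 0, "dy": 0, "dz": 0, "wx": 0, "wy": 0, "wz": 0, "grip": 0}
  ]
}}

```text
time_s: 6.9
position: [0.5139, 0.0328, 0.0873]
tcp_rot: [[0.039, -0.018, -0.999], [0.999, 0.002, 0.039], [0.001, -1.0, 0.018]]
force: [-14.4, -0.1, 10.7]
opening: 0.006
```

{"op": "drive_tool", "data": {
  "commands": [
    {"dx": 0, "dy": 0, "dz": 0.25, "wx": 0, "wy": 0, "wz": 0, "grip": 0},
    {"dx": 0, "dy": 0, "dz": 0.75, "wx": 0, "wy": 0, "wz": 0, "grip": 0},
    {"dx": 0, "dy": 0, "dz": 0.75, "wx": 0, "wy": 0, "wz": 0, "grip": 0}
  ]
}}

```text
time_s: 7.28
position: [0.4534, 0.0343, 0.0879]
tcp_rot: [[0.04, 0.004, -0.999], [0.999, -0.001, 0.04], [-0.0, -1.0, -0.004]]
force: [0.5, 0.3, 1.0]
opening: 0.003
```

Run:
```python
from h import *
im,d=imaging.capture("top"); np.savez("top1.npz",im=im,d=d); im2,_=imaging.capture("side")
a=cv2.resize(im[105:205,240:400],(800,500),interpolation=cv2.INTER_CUBIC); cv2.imwrite("pics/t3.png",a[:,:,::-1])
s=bot.read_state();print(s["force"],W2C(s["position"]),s["time_s"])
delta(C2W(-.08,.12,.235),87.5)
```

```text
[-0.45854472 -0.17409222 -0.69321955] [-0.14020783  0.00049774] 7.375
pos [0.4491 0.0351 0.0875] yaw 87.72 J [ -9.8  33.7 114.2   0.   32.4 -97.5] t 7.375
 units of 4cm dx,dy,dz: [ 2.984 -3.691 -1.501]  wy: 0.0024
```

View pics/t3.png

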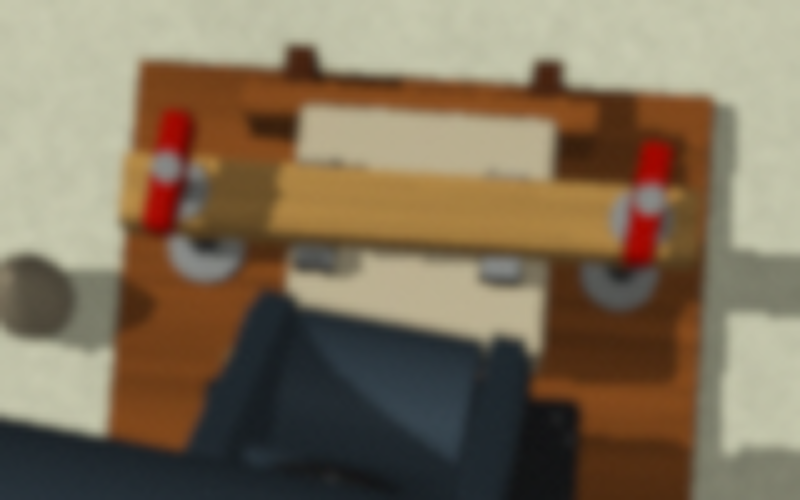

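The mould's rear edge runs (300,105)–(557,120), the same slope as the backboard's edge just behind it, so it is home and square. Next is the left knob.

{"op": "drive_tool", "data": {
  "commands": [
    {"dx": 0, "dy": -1, "dz": 0, "wx": 0, "wy": 0, "wz": 0, "grip": 40},
    {"dx": 0, "dy": -1, "dz": 0, "wx": 0, "wy": 0, "wz": 0, "grip": 40},
    {"dx": 0, "dy": -1, "dz": 0, "wx": 0, "wy": 0, "wz": 0, "grip": 40},
    {"dx": 0, "dy": -0.85, "dz": 0, "wx": 0, "wy": 0, "wz": 0, "grip": 40},
    {"dx": 0.75, "dy": 0, "dz": -0.87, "wx": 0, "wy": 0, "wz": 0, "grip": 40},
    {"dx": 0.75, "dy": 0, "dz": -0.87, "wx": 0, "wy": 0, "wz": 0, "grip": 40},
    {"dx": 0.75, "dy": 0, "dz": -0.87, "wx": 0, "wy": 0, "wz": 0, "grip": 40},
    {"dx": 0.75, "dy": 0, "dz": -0.87, "wx": 0, "wy": 0.059, "wz": 0, "grip": 40}
  ]
}}

```text
time_s: 8.38
position: [0.5996, 0.15, 0.2424]
tcp_rot: [[0.134, 0.004, -0.991], [0.991, 0.0, 0.135], [0.001, -1.0, -0.004]]
force: [-0.0, -0.9, -0.4]
opening: 0.46
```

{"op": "drive_tool", "data": {
  "commands": [
    {"dx": 0, "dy": 0, "dz": 0, "wx": 0, "wy": 0, "wz": 0, "grip": 40},
    {"dx": 0, "dy": 0, "dz": 0, "wx": 0, "wy": 0, "wz": 0, "grip": 40}
  ]
}}

```text
time_s: 8.62
position: [0.5967, 0.1488, 0.2414]
tcp_rot: [[0.131, 0.0, -0.991], [0.991, -0.0, 0.131], [-0.0, -1.0, -0.0]]
force: [-0.1, 0.3, 1.2]
opening: 0.458
```

Run:
```python
from h import *
delta(C2W(0,.12,.197),82.4);s=bot.read_state();print(s["force"],s["moment"],s["opening"])
```

```text
pos [0.5967 0.1488 0.2414] yaw 82.47 J [  3.6  29.6  83.8  -0.   66.6 -78.8] t 8.625
 units of 4cm dx,dy,dz: [-0.017  1.109  0.055]  wy: 0.0008
[-0.08972291  0.26851576  1.21169963] [-0.00576533  0.04948978 -0.00294136] 0.4578566666326249
```

{"op": "drive_tool", "data": {
  "commands": [
    {"dx": -0.017, "dy": 0.6, "dz": 0.055, "wx": 0, "wy": 0, "wz": 0, "grip": 40},
    {"dx": 0, "dy": 0.51, "dz": 0, "wx": 0, "wy": 0, "wz": 0, "grip": 40},
    {"dx": 0, "dy": 0, "dz": 0, "wx": 0, "wy": 0, "wz": 0, "grip": 0},
    {"dx": 0, "dy": 0, "dz": 0, "wx": 0, "wy": 0, "wz": 0, "grip": 0},
    {"dx": 0, "dy": 0, "dz": 0, "wx": 0, "wy": 0, "wz": 0, "grip": 0}
  ]
}}

```text
time_s: 9.25
position: [0.5949, 0.1483, 0.1982]
tcp_rot: [[0.132, 0.002, -0.991], [0.991, 0.0, 0.132], [0.0, -1.0, -0.002]]
force: [-0.3, 0.3, 0.7]
opening: 0.202
```

```bash
cat >> h.py <<'E'
def st():
    s=bot.read_state(); R=np.array(s["tcp_rot"]); y=np.degrees(np.arctan2(R[1,0],R[0,0]))
    print("t",s["time_s"],"pc",W2C(s["position"]).round(4),"z",round(s["position"][2],4),"knob",np.radians(90+YAW-y).round(3),"yaw",y.round(2),"F",np.round(s["force"],1),"M",np.round(s["moment"],3),"op",round(s["opening"]*87,1),"J6",round(s["joint_positions"][5],1),"y.z",np.round(R[:,1],3))
E
python3 -c "from h import *; st()"
```

```text
t 9.25 pc [0.0005 0.12  ] z 0.1982 knob 0.089 yaw 82.41 F [-0.3  0.3  0.7] M [ 0.009 -0.012 -0.011] op 17.6 J6 -78.8 y.z [ 0.002  0.    -1.   ]
```

{"op": "drive_tool", "data": {
  "commands": [
    {"dx": 0, "dy": 0, "dz": 0, "wx": 0, "wy": 0, "wz": 0, "grip": 0},
    {"dx": 0, "dy": 0.0115, "dz": 0, "wx": 0, "wy": 0.115, "wz": 0, "grip": 0},
    {"dx": 0, "dy": 0.0115, "dz": 0, "wx": 0, "wy": 0.115, "wz": 0, "grip": 0},
    {"dx": 0, "dy": 0.0115, "dz": 0, "wx": 0, "wy": 0.115, "wz": 0, "grip": 0}
  ]
}}

```text
time_s: 9.75
position: [0.595, 0.1482, 0.1969]
tcp_rot: [[0.627, 0.003, -0.779], [0.779, -0.001, 0.627], [0.001, -1.0, -0.003]]
force: [-0.3, -1.8, 3.7]
opening: 0.181
```

```bash
python3 -c "from h import *; st()"
```

```text
t 9.75 pc [0.0006 0.1199] z 0.1969 knob 0.635 yaw 51.14 F [-0.3 -1.8  3.7] M [-0.285  0.103  0.349] op 15.8 J6 -47.5 y.z [ 0.003 -0.001 -1.   ]
```

{"op": "drive_tool", "data": {
  "commands": [
    {"dx": 0, "dy": 0, "dz": 0, "wx": 0, "wy": 0, "wz": 0, "grip": 40},
    {"dx": 0, "dy": -0.5, "dz": 0, "wx": 0, "wy": 0, "wz": 0, "grip": 40},
    {"dx": 0, "dy": -0.55, "dz": 0, "wx": 0, "wy": -0.112, "wz": 0, "grip": 40},
    {"dx": 0, "dy": 0, "dz": 0, "wx": 0, "wy": -0.112, "wz": 0, "grip": 40},
    {"dx": 0, "dy": 0, "dz": 0, "wx": 0, "wy": -0.112, "wz": 0, "grip": 40},
    {"dx": -0.995, "dy": 0, "dz": -0.106, "wx": 0, "wy": 0, "wz": 0, "grip": 40},
    {"dx": -0.995, "dy": 0, "dz": -0.106, "wx": 0, "wy": 0, "wz": 0, "grip": 40},
    {"dx": -0.995, "dy": 0, "dz": -0.106, "wx": 0, "wy": 0, "wz": 0, "grip": 40}
  ]
}}

```text
time_s: 10.75
position: [0.5892, 0.028, 0.2374]
tcp_rot: [[0.142, -0.0, -0.99], [0.99, 0.001, 0.142], [0.001, -1.0, 0.0]]
force: [0.9, -0.1, -0.0]
opening: 0.463
```

{"op": "drive_tool", "data": {
  "commands": [
    {"dx": -0.995, "dy": 0, "dz": -0.106, "wx": 0, "wy": 0, "wz": 0, "grip": 40},
    {"dx": -0.995, "dy": 0, "dz": -0.106, "wx": 0, "wy": 0, "wz": 0, "grip": 40},
    {"dx": -0.995, "dy": 0, "dz": -0.106, "wx": 0, "wy": 0, "wz": 0, "grip": 40},
    {"dx": 0, "dy": 0, "dz": 0, "wx": 0, "wy": 0, "wz": 0, "grip": 40}
  ]
}}

```text
time_s: 11.25
position: [0.5848, -0.0939, 0.2374]
tcp_rot: [[0.147, 0.001, -0.989], [0.989, -0.0, 0.147], [0.0, -1.0, -0.001]]
force: [-0.2, -0.5, 0.4]
opening: 0.457
```

Run:
```python
from h import *
st(); delta(C2W(0,-.12,.197),81.4)
im,d=imaging.capture("top"); np.savez("top2.npz",im=im,d=d)
hs=cv2.cvtColor(im,cv2.COLOR_RGB2HSV)
m=(((hs[...,0]<6)|(hs[...,0]>172))&(hs[...,1]>150)&(hs[...,2]>70))
for u0,u1 in((255,290),(358,380)):
    v,u=np.where(m[120:165,u0:u1])
    if len(v)<20: continue
    Q=onplane("top",np.c_[u+u0,v+120],.204)[:,:2]; w,V=np.linalg.eigh(np.cov(Q.T)); a=V[:,1]; y=np.degrees(np.arctan2(a[1],a[0])); print(len(v),Q.mean(0),W2C(Q.mean(0)),"knob",np.radians((YAW-y+90)%180-90))
```

```text
t 11.25 pc [ 0.0009 -0.1225] z 0.2374 knob 0.104 yaw 81.54 F [-0.2 -0.5  0.4] M [ 0.069  0.024 -0.   ] op 39.7 J6 -101.5 y.z [ 0.001 -0.    -1.   ]
pos [ 0.5848 -0.0939  0.2374] yaw 81.54 J [ -19.9   28.1   87.4    0.    64.4 -101.5] t 11.25
 units of 4cm dx,dy,dz: [0.059 1.011 0.03 ]  wy: 0.0015
116 [0.5938522  0.14676131] [-0.00051071  0.11835167] knob 0.585538395679045
```

{"op": "drive_tool", "data": {
  "commands": [
    {"dx": 0.035, "dy": 0.5, "dz": 0.03, "wx": 0, "wy": 0, "wz": 0, "grip": 40},
    {"dx": 0, "dy": 0.5, "dz": 0, "wx": 0, "wy": 0, "wz": 0, "grip": 40},
    {"dx": 0, "dy": 0, "dz": 0, "wx": 0, "wy": 0, "wz": 0, "grip": 0},
    {"dx": 0, "dy": 0, "dz": 0, "wx": 0, "wy": 0, "wz": 0, "grip": 0},
    {"dx": 0, "dy": 0, "dz": 0, "wx": 0, "wy": 0, "wz": 0, "grip": 0},
    {"dx": 0, "dy": 0, "dz": 0, "wx": 0, "wy": 0, "wz": 0, "grip": 0}
  ]
}}

```text
time_s: 12.05
position: [0.584, -0.0917, 0.1985]
tcp_rot: [[0.145, 0.001, -0.989], [0.989, -0.004, 0.145], [-0.004, -1.0, -0.002]]
force: [-0.4, -4.4, -0.4]
opening: 0.176
```

```bash
python3 -c "from h import *; st()"
```

```text
t 12.05 pc [ 0.     -0.1203] z 0.1985 knob 0.102 yaw 81.64 F [-0.4 -4.4 -0.4] M [-0.813  0.224 -0.221] op 15.3 J6 -101.2 y.z [ 0.001 -0.004 -1.   ]
```

{"op": "drive_tool", "data": {
  "commands": [
    {"dx": 0, "dy": 0.0115, "dz": 0, "wx": 0, "wy": 0.115, "wz": 0, "grip": 0},
    {"dx": 0, "dy": 0.0115, "dz": 0, "wx": 0, "wy": 0.115, "wz": 0, "grip": 0},
    {"dx": 0, "dy": 0.0115, "dz": 0, "wx": 0, "wy": 0.115, "wz": 0, "grip": 0}
  ]
}}

```text
time_s: 12.42
position: [0.5841, -0.0916, 0.1973]
tcp_rot: [[0.638, 0.002, -0.77], [0.77, -0.004, 0.638], [-0.002, -1.0, -0.004]]
force: [-1.1, -4.3, 0.7]
opening: 0.177
```

```bash
python3 -c "from h import *; st()"
```

```text
t 12.425 pc [ 0.0002 -0.1202] z 0.1973 knob 0.648 yaw 50.35 F [-1.1 -4.3  0.7] M [-0.678  0.078  0.306] op 15.4 J6 -69.9 y.z [ 0.002 -0.004 -1.   ]
```

{"op": "drive_tool", "data": {
  "commands": [
    {"dx": 0, "dy": 0.0115, "dz": 0, "wx": 0, "wy": 0.115, "wz": 0, "grip": 0},
    {"dx": 0, "dy": 0.0115, "dz": 0, "wx": 0, "wy": 0.115, "wz": 0, "grip": 0},
    {"dx": 0, "dy": 0.0115, "dz": 0, "wx": 0, "wy": 0.115, "wz": 0, "grip": 0}
  ]
}}

```text
time_s: 12.8
position: [0.5843, -0.0915, 0.1959]
tcp_rot: [[0.944, 0.002, -0.33], [0.33, -0.004, 0.944], [0.001, -1.0, -0.004]]
force: [-0.9, -3.6, 1.0]
opening: 0.18
```

```bash
python3 -c "from h import *; st()"
```

```text
t 12.8 pc [ 0.0003 -0.1201] z 0.1959 knob 1.19 yaw 19.29 F [-0.9 -3.6  1. ] M [-0.524  0.13   0.348] op 15.6 J6 -38.8 y.z [ 0.002 -0.004 -1.   ]
```

{"op": "drive_tool", "data": {
  "commands": [
    {"dx": 0, "dy": 0, "dz": 0, "wx": 0, "wy": 0, "wz": 0, "grip": 40},
    {"dx": 0, "dy": -0.5, "dz": 0, "wx": 0, "wy": 0, "wz": 0, "grip": 40},
    {"dx": 0, "dy": -0.55, "dz": 0, "wx": 0, "wy": -0.1185, "wz": 0, "grip": 40},
    {"dx": 0, "dy": 0, "dz": 0, "wx": 0, "wy": -0.1185, "wz": 0, "grip": 40},
    {"dx": 0, "dy": 0, "dz": 0, "wx": 0, "wy": -0.1185, "wz": 0, "grip": 40},
    {"dx": 0.97, "dy": 0, "dz": 0.71, "wx": 0, "wy": 0, "wz": 0, "grip": 40},
    {"dx": 0.97, "dy": 0, "dz": 0.71, "wx": 0, "wy": 0, "wz": 0, "grip": 40},
    {"dx": 0.97, "dy": 0, "dz": 0.71, "wx": 0, "wy": 0, "wz": 0, "grip": 40}
  ]
}}

```text
time_s: 13.8
position: [0.5894, 0.056, 0.2373]
tcp_rot: [[0.62, 0.001, -0.784], [0.784, 0.001, 0.62], [0.001, -1.0, -0.0]]
force: [-0.2, -0.4, 0.1]
opening: 0.461
```

{"op": "drive_tool", "data": {
  "commands": [
    {"dx": 0.97, "dy": 0, "dz": 0.71, "wx": 0, "wy": 0, "wz": 0, "grip": 40},
    {"dx": 0.97, "dy": 0, "dz": 0.71, "wx": 0, "wy": 0, "wz": 0, "grip": 40},
    {"dx": 0, "dy": 0, "dz": 0, "wx": 0, "wy": 0, "wz": 0, "grip": 40},
    {"dx": 0, "dy": 0, "dz": 0, "wx": 0, "wy": 0, "wz": 0, "grip": 40}
  ]
}}

```text
time_s: 14.3
position: [0.5931, 0.1504, 0.237]
tcp_rot: [[0.621, 0.0, -0.784], [0.784, -0.0, 0.621], [-0.0, -1.0, -0.0]]
force: [-0.7, -0.6, -0.3]
opening: 0.458
```

```bash
cat >> h.py <<'E'
def knobs(zs=(.204,.204)):
    im,d=imaging.capture("top"); hs=cv2.cvtColor(im,cv2.COLOR_RGB2HSV)
    m=(((hs[...,0]<6)|(hs[...,0]>172))&(hs[...,1]>150)&(hs[...,2]>70))
    for u0,u1,z in((255,290,zs[0]),(350,390,zs[1])):
        v,u=np.where(m[120:170,u0:u1])
        if len(v)<20: continue
        Q=onplane("top",np.c_[u+u0,v+120],z)[:,:2]; w,V=np.linalg.eigh(np.cov(Q.T)); a=V[:,1]; y=np.degrees(np.arctan2(a[1],a[0])); print(len(v),W2C(Q.mean(0)).round(4),"knob img",np.radians((YAW-y+20)%180-20).round(3))
E
python3 - <<'E'
from h import *
st(); delta(C2W(0,.12,.1955),51.4); knobs()
E
```

```text
t 14.3 pc [-0.0015  0.122 ] z 0.237 knob 0.626 yaw 51.65 F [-0.7 -0.6 -0.3] M [-0.058  0.007  0.034] op 39.9 J6 -47.9 y.z [ 0. -0. -1.]
pos [0.5931 0.1504 0.237 ] yaw 51.65 J [  3.8  29.7  84.5  -0.   65.8 -47.9] t 14.3
 units of 4cm dx,dy,dz: [-0.018  1.037 -0.058]  wy: 0.0027
111 [-0.0018 -0.1193] knob img 1.156
```

{"op": "drive_tool", "data": {
  "commands": [
    {"dx": -0.018, "dy": 0.53, "dz": -0.05, "wx": 0, "wy": 0, "wz": 0, "grip": 40},
    {"dx": 0, "dy": 0.5, "dz": 0, "wx": 0, "wy": 0, "wz": 0, "grip": 40},
    {"dx": 0, "dy": 0, "dz": 0, "wx": 0, "wy": 0, "wz": 0, "grip": 0},
    {"dx": 0, "dy": 0, "dz": 0, "wx": 0, "wy": 0, "wz": 0, "grip": 0},
    {"dx": 0, "dy": 0, "dz": 0, "wx": 0, "wy": 0, "wz": 0, "grip": 0},
    {"dx": 0, "dy": 0, "dz": 0, "wx": 0, "wy": 0, "wz": 0, "grip": 0}
  ]
}}

```text
time_s: 15.1
position: [0.5949, 0.1482, 0.1967]
tcp_rot: [[0.622, 0.002, -0.783], [0.783, -0.001, 0.622], [0.001, -1.0, -0.002]]
force: [0.0, -1.1, 2.7]
opening: 0.183
```

{"op": "drive_tool", "data": {
  "commands": [
    {"dx": 0, "dy": 0.0115, "dz": 0, "wx": 0, "wy": 0.115, "wz": 0, "grip": 0},
    {"dx": 0, "dy": 0.0115, "dz": 0, "wx": 0, "wy": 0.115, "wz": 0, "grip": 0},
    {"dx": 0, "dy": 0.0115, "dz": 0, "wx": 0, "wy": 0.115, "wz": 0, "grip": 0}
  ]
}}

```text
time_s: 15.48
position: [0.5952, 0.1485, 0.1954]
tcp_rot: [[0.938, 0.003, -0.346], [0.346, -0.001, 0.938], [0.002, -1.0, -0.002]]
force: [1.2, -0.4, 2.9]
opening: 0.178
```

```bash
python3 -c "from h import *; st()"
```

```text
t 15.475 pc [0.0008 0.1201] z 0.1954 knob 1.174 yaw 20.23 F [ 1.2 -0.4  2.9] M [-0.211 -0.028  0.295] op 15.5 J6 -16.6 y.z [ 0.003 -0.001 -1.   ]
```

{"op": "drive_tool", "data": {
  "commands": [
    {"dx": 0, "dy": 0.0115, "dz": 0, "wx": 0, "wy": 0.115, "wz": 0, "grip": 0},
    {"dx": 0, "dy": 0.0115, "dz": 0, "wx": 0, "wy": 0.115, "wz": 0, "grip": 0},
    {"dx": 0, "dy": 0.0115, "dz": 0, "wx": 0, "wy": 0.115, "wz": 0, "grip": 0}
  ]
}}

```text
time_s: 15.85
position: [0.5956, 0.1486, 0.194]
tcp_rot: [[0.982, 0.004, 0.188], [-0.188, -0.001, 0.982], [0.004, -1.0, 0.0]]
force: [2.1, -0.2, 1.8]
opening: 0.182
```

```bash
python3 -c "from h import *; st()"
```

```text
t 15.85 pc [0.0012 0.1202] z 0.194 knob 1.716 yaw -10.81 F [ 2.1 -0.2  1.8] M [-0.253 -0.075  0.308] op 15.8 J6 14.5 y.z [ 0.004 -0.001 -1.   ]
```

{"op": "drive_tool", "data": {
  "commands": [
    {"dx": 0, "dy": 0, "dz": 0, "wx": 0, "wy": 0, "wz": 0, "grip": 40},
    {"dx": 0, "dy": -0.5, "dz": 0, "wx": 0, "wy": 0, "wz": 0, "grip": 40},
    {"dx": 0, "dy": -0.55, "dz": 0, "wx": 0, "wy": -0.1115, "wz": 0, "grip": 40},
    {"dx": 0, "dy": 0, "dz": 0, "wx": 0, "wy": -0.1115, "wz": 0, "grip": 40},
    {"dx": 0, "dy": 0, "dz": 0, "wx": 0, "wy": -0.1115, "wz": 0, "grip": 40},
    {"dx": -0.371, "dy": 0, "dz": -0.928, "wx": 0, "wy": 0, "wz": 0, "grip": 40},
    {"dx": -0.371, "dy": 0, "dz": -0.928, "wx": 0, "wy": 0, "wz": 0, "grip": 40},
    {"dx": -0.371, "dy": 0, "dz": -0.928, "wx": 0, "wy": 0, "wz": 0, "grip": 40}
  ]
}}

```text
time_s: 16.85
position: [0.5892, 0.028, 0.2348]
tcp_rot: [[0.941, -0.0, -0.338], [0.338, 0.0, 0.941], [-0.0, -1.0, 0.0]]
force: [0.1, -0.2, 0.8]
opening: 0.459
```

{"op": "drive_tool", "data": {
  "commands": [
    {"dx": -0.371, "dy": 0, "dz": -0.928, "wx": 0, "wy": 0, "wz": 0, "grip": 40},
    {"dx": -0.371, "dy": 0, "dz": -0.928, "wx": 0, "wy": 0, "wz": 0, "grip": 40},
    {"dx": -0.371, "dy": 0, "dz": -0.928, "wx": 0, "wy": 0, "wz": 0, "grip": 40},
    {"dx": 0, "dy": 0, "dz": 0, "wx": 0, "wy": 0, "wz": 0, "grip": 40},
    {"dx": 0, "dy": 0, "dz": 0, "wx": 0, "wy": 0, "wz": 0, "grip": 40}
  ]
}}

```text
time_s: 17.48
position: [0.5844, -0.0905, 0.2347]
tcp_rot: [[0.942, -0.001, -0.335], [0.335, 0.001, 0.942], [-0.0, -1.0, 0.001]]
force: [0.3, -0.1, -0.4]
opening: 0.459
```

Run:
```python
from h import *
st(); delta(C2W(0,-.12,.194),19.3); knobs((.201,.202))
```

```text
t 17.475 pc [ 0.0004 -0.1191] z 0.2347 knob 1.186 yaw 19.58 F [ 0.3 -0.1 -0.4] M [-0.079  0.044 -0.013] op 39.9 J6 -39.2 y.z [-0.001  0.001 -1.   ]
pos [ 0.5844 -0.0905  0.2347] yaw 19.58 J [-19.6  28.3  87.6   0.   64.1 -39.2] t 17.475
 units of 4cm dx,dy,dz: [-0.018  1.017 -0.018]  wy: 0.0031
105 [-0.0008  0.1178] knob img 1.749
```

{"op": "drive_tool", "data": {
  "commands": [
    {"dx": -0.018, "dy": 0.5, "dz": -0.018, "wx": 0, "wy": 0, "wz": 0, "grip": 40},
    {"dx": 0, "dy": 0.5, "dz": 0, "wx": 0, "wy": 0, "wz": 0, "grip": 40},
    {"dx": 0, "dy": 0, "dz": 0, "wx": 0, "wy": 0, "wz": 0, "grip": 0},
    {"dx": 0, "dy": 0, "dz": 0, "wx": 0, "wy": 0, "wz": 0, "grip": 0},
    {"dx": 0, "dy": 0, "dz": 0, "wx": 0, "wy": 0, "wz": 0, "grip": 0},
    {"dx": 0, "dy": 0, "dz": 0, "wx": 0, "wy": 0, "wz": 0, "grip": 0}
  ]
}}

```text
time_s: 18.27
position: [0.5845, -0.092, 0.1958]
tcp_rot: [[0.942, 0.001, -0.334], [0.334, -0.0, 0.942], [0.001, -1.0, -0.001]]
force: [-0.7, 0.0, 3.0]
opening: 0.183
```

{"op": "drive_tool", "data": {
  "commands": [
    {"dx": 0, "dy": 0.0115, "dz": 0, "wx": 0, "wy": 0.115, "wz": 0, "grip": 0},
    {"dx": 0, "dy": 0.0115, "dz": 0, "wx": 0, "wy": 0.115, "wz": 0, "grip": 0},
    {"dx": 0, "dy": 0.0115, "dz": 0, "wx": 0, "wy": 0.115, "wz": 0, "grip": 0}
  ]
}}

```text
time_s: 18.65
position: [0.5846, -0.0921, 0.1945]
tcp_rot: [[0.979, 0.001, 0.204], [-0.204, -0.001, 0.979], [0.001, -1.0, -0.001]]
force: [-1.2, -0.1, 3.6]
opening: 0.18
```

```bash
python3 -c "from h import *; st()"
```

```text
t 18.65 pc [ 0.0006 -0.1207] z 0.1945 knob 1.733 yaw -11.79 F [-1.2 -0.1  3.6] M [-0.029  0.225  0.295] op 15.7 J6 -8.0 y.z [ 0.001 -0.001 -1.   ]
```

{"op": "drive_tool", "data": {
  "commands": [
    {"dx": 0, "dy": 0.0115, "dz": 0, "wx": 0, "wy": 0.115, "wz": 0, "grip": 0},
    {"dx": 0, "dy": 0.0115, "dz": 0, "wx": 0, "wy": 0.115, "wz": 0, "grip": 0}
  ]
}}

```text
time_s: 18.9
position: [0.5845, -0.0922, 0.1936]
tcp_rot: [[0.843, 0.001, 0.537], [-0.537, -0.001, 0.843], [0.001, -1.0, -0.0]]
force: [-1.0, 0.2, 2.6]
opening: 0.184
```

```bash
python3 -c "from h import *; st()"
```

```text
t 18.9 pc [ 0.0006 -0.1208] z 0.1936 knob 2.094 yaw -32.49 F [-1.   0.2  2.6] M [-0.068  0.295  0.38 ] op 16.0 J6 12.7 y.z [ 0.001 -0.001 -1.   ]
```

{"op": "drive_tool", "data": {
  "commands": [
    {"dx": 0, "dy": 0.0115, "dz": 0, "wx": 0, "wy": 0.115, "wz": 0, "grip": 0}
  ]
}}

```text
time_s: 19.02
position: [0.5845, -0.0922, 0.1932]
tcp_rot: [[0.733, 0.001, 0.68], [-0.68, -0.001, 0.733], [0.001, -1.0, -0.0]]
force: [-1.1, 0.1, 3.2]
opening: 0.18
```

```bash
python3 -c "from h import *; st()"
```

```text
t 19.025 pc [ 0.0006 -0.1208] z 0.1932 knob 2.275 yaw -42.84 F [-1.1  0.1  3.2] M [-0.028  0.401  0.365] op 15.6 J6 23.1 y.z [ 0.001 -0.001 -1.   ]
```

{"op": "drive_tool", "data": {
  "commands": [
    {"dx": 0, "dy": 0, "dz": 0, "wx": 0, "wy": 0, "wz": 0, "grip": 40},
    {"dx": 0, "dy": -0.5, "dz": 0, "wx": 0, "wy": 0, "wz": 0, "grip": 40},
    {"dx": 0, "dy": -0.55, "dz": 0, "wx": 0, "wy": -0.1185, "wz": 0, "grip": 40},
    {"dx": 0, "dy": 0, "dz": 0, "wx": 0, "wy": -0.1185, "wz": 0, "grip": 40},
    {"dx": 0, "dy": 0, "dz": 0, "wx": 0, "wy": -0.1185, "wz": 0, "grip": 40},
    {"dx": -0.144, "dy": 0, "dz": 0.99, "wx": 0, "wy": 0, "wz": 0, "grip": 40},
    {"dx": -0.144, "dy": 0, "dz": 0.99, "wx": 0, "wy": 0, "wz": 0, "grip": 40},
    {"dx": -0.144, "dy": 0, "dz": 0.99, "wx": 0, "wy": 0, "wz": 0, "grip": 40}
  ]
}}

```text
time_s: 20.02
position: [0.5894, 0.0289, 0.2341]
tcp_rot: [[0.983, 0.001, 0.181], [-0.181, 0.0, 0.983], [0.001, -1.0, 0.0]]
force: [0.3, 0.3, -0.6]
opening: 0.46
```

{"op": "drive_tool", "data": {
  "commands": [
    {"dx": -0.144, "dy": 0, "dz": 0.99, "wx": 0, "wy": 0, "wz": 0, "grip": 40},
    {"dx": -0.144, "dy": 0, "dz": 0.99, "wx": 0, "wy": 0, "wz": 0, "grip": 40},
    {"dx": -0.144, "dy": 0, "dz": 0.99, "wx": 0, "wy": 0, "wz": 0, "grip": 40},
    {"dx": 0, "dy": 0, "dz": 0, "wx": 0, "wy": 0, "wz": 0, "grip": 40},
    {"dx": 0, "dy": 0, "dz": 0, "wx": 0, "wy": 0, "wz": 0, "grip": 40}
  ]
}}

```text
time_s: 20.65
position: [0.594, 0.1475, 0.2339]
tcp_rot: [[0.983, -0.0, 0.182], [-0.182, -0.001, 0.983], [-0.0, -1.0, -0.001]]
force: [0.9, 0.4, -0.8]
opening: 0.46
```

Run:
```python
from h import *
st(); delta(C2W(0.0005,.12,.1925),-10.8); knobs((.201,.2))
```

```text
t 20.65 pc [-0.0004  0.1191] z 0.2339 knob 1.71 yaw -10.49 F [ 0.9  0.4 -0.8] M [-0.064  0.054  0.06 ] op 40.0 J6 14.0 y.z [-0.    -0.001 -1.   ]
pos [0.594  0.1475 0.2339] yaw -10.49 J [ 3.5 29.9 84.7 -0.  65.5 14. ] t 20.65
 units of 4cm dx,dy,dz: [0.019 1.036 0.025]  wy: 0.0035
115 [-0.0012 -0.1186] knob img 2.285
```

{"op": "drive_tool", "data": {
  "commands": [
    {"dx": 0.019, "dy": 0.5, "dz": 0.025, "wx": 0, "wy": 0, "wz": 0, "grip": 40},
    {"dx": 0, "dy": 0.52, "dz": 0, "wx": 0, "wy": 0, "wz": 0, "grip": 40},
    {"dx": 0, "dy": 0, "dz": 0, "wx": 0, "wy": 0, "wz": 0, "grip": 0},
    {"dx": 0, "dy": 0, "dz": 0, "wx": 0, "wy": 0, "wz": 0, "grip": 0},
    {"dx": 0, "dy": 0, "dz": 0, "wx": 0, "wy": 0, "wz": 0, "grip": 0},
    {"dx": 0, "dy": 0, "dz": 0, "wx": 0, "wy": 0, "wz": 0, "grip": 0}
  ]
}}

```text
time_s: 21.45
position: [0.5957, 0.1485, 0.1943]
tcp_rot: [[0.983, 0.002, 0.184], [-0.184, -0.0, 0.983], [0.002, -1.0, 0.0]]
force: [0.7, -0.6, 2.3]
opening: 0.179
```

{"op": "drive_tool", "data": {
  "commands": [
    {"dx": 0, "dy": 0.0115, "dz": 0, "wx": 0, "wy": 0.115, "wz": 0, "grip": 0},
    {"dx": 0, "dy": 0.0115, "dz": 0, "wx": 0, "wy": 0.115, "wz": 0, "grip": 0}
  ]
}}

```text
time_s: 21.7
position: [0.596, 0.1485, 0.1935]
tcp_rot: [[0.852, 0.003, 0.523], [-0.523, -0.001, 0.852], [0.003, -1.0, 0.001]]
force: [1.5, -1.5, 2.7]
opening: 0.184
```

```bash
python3 -c "from h import *; st()"
```

```text
t 21.7 pc [0.0015 0.1202] z 0.1935 knob 2.077 yaw -31.52 F [ 1.5 -1.5  2.7] M [-0.253  0.032  0.326] op 16.1 J6 35.2 y.z [ 0.003 -0.001 -1.   ]
```

{"op": "drive_tool", "data": {
  "commands": [
    {"dx": 0, "dy": 0.0115, "dz": 0, "wx": 0, "wy": 0.115, "wz": 0, "grip": 0}
  ]
}}

```text
time_s: 21.82
position: [0.5961, 0.1485, 0.1932]
tcp_rot: [[0.745, 0.003, 0.667], [-0.667, -0.001, 0.745], [0.003, -1.0, 0.001]]
force: [0.4, -1.1, 4.2]
opening: 0.179
```

```bash
python3 -c "from h import *; st()"
```

```text
t 21.825 pc [0.0017 0.1201] z 0.1932 knob 2.258 yaw -41.86 F [ 0.4 -1.1  4.2] M [-0.299  0.089  0.378] op 15.6 J6 45.5 y.z [ 0.003 -0.001 -1.   ]
```

{"op": "drive_tool", "data": {
  "commands": [
    {"dx": 0, "dy": 0.0115, "dz": 0, "wx": 0, "wy": 0.115, "wz": 0, "grip": 0}
  ]
}}

```text
time_s: 21.95
position: [0.5962, 0.1484, 0.1929]
tcp_rot: [[0.613, 0.003, 0.79], [-0.79, -0.001, 0.613], [0.003, -1.0, 0.002]]
force: [-0.6, -1.9, 4.0]
opening: 0.185
```

```bash
python3 -c "from h import *; st()"
```

```text
t 21.95 pc [0.0018 0.1201] z 0.1929 knob 2.438 yaw -52.19 F [-0.6 -1.9  4. ] M [-0.327  0.104  0.488] op 16.1 J6 55.9 y.z [ 0.003 -0.001 -1.   ]
```

{"op": "drive_tool", "data": {
  "commands": [
    {"dx": 0, "dy": 0, "dz": 0, "wx": 0, "wy": 0, "wz": 0, "grip": 40},
    {"dx": 0, "dy": -0.5, "dz": 0, "wx": 0, "wy": 0, "wz": 0, "grip": 40},
    {"dx": 0, "dy": -0.55, "dz": 0, "wx": 0, "wy": -0.104, "wz": 0, "grip": 40},
    {"dx": 0.777, "dy": 0, "dz": -0.914, "wx": 0, "wy": 0, "wz": 0, "grip": 40},
    {"dx": 0.777, "dy": 0, "dz": -0.914, "wx": 0, "wy": 0, "wz": 0, "grip": 40},
    {"dx": 0.777, "dy": 0, "dz": -0.914, "wx": 0, "wy": 0, "wz": 0, "grip": 40},
    {"dx": 0.777, "dy": 0, "dz": -0.914, "wx": 0, "wy": 0, "wz": 0, "grip": 40},
    {"dx": 0.777, "dy": 0, "dz": -0.914, "wx": 0, "wy": 0, "wz": 0, "grip": 40}
  ]
}}

```text
time_s: 22.95
position: [0.5852, -0.0921, 0.2334]
tcp_rot: [[0.738, -0.0, 0.675], [-0.675, 0.001, 0.738], [-0.001, -1.0, 0.0]]
force: [0.5, 0.2, 0.1]
opening: 0.462
```

{"op": "drive_tool", "data": {
  "commands": [
    {"dx": 0, "dy": 0, "dz": 0, "wx": 0, "wy": 0, "wz": 0, "grip": 40},
    {"dx": 0, "dy": 0, "dz": 0, "wx": 0, "wy": 0, "wz": 0, "grip": 40}
  ]
}}

```text
time_s: 23.2
position: [0.5851, -0.0904, 0.2332]
tcp_rot: [[0.736, -0.001, 0.677], [-0.677, 0.001, 0.736], [-0.001, -1.0, 0.0]]
force: [-1.2, -0.5, 0.3]
opening: 0.461
```

Run:
```python
from h import *
st(); delta(C2W(0.0003,-.12,.191),-42.85); knobs((.199,.2))
```

```text
t 23.2 pc [ 0.0011 -0.119 ] z 0.2332 knob 2.27 yaw -42.58 F [-1.2 -0.5  0.3] M [-0.089  0.033 -0.004] op 40.1 J6 22.9 y.z [-0.001  0.001 -1.   ]
pos [ 0.5851 -0.0904  0.2332] yaw -42.58 J [-19.6  28.4  87.6   0.1  64.   22.9] t 23.2
 units of 4cm dx,dy,dz: [ 0.002  1.055 -0.033]  wy: 0.003
91 [-0.0011  0.1178] knob img 2.43
```

{"op": "drive_tool", "data": {
  "commands": [
    {"dx": 0.002, "dy": 0.53, "dz": -0.033, "wx": 0, "wy": 0, "wz": 0, "grip": 40},
    {"dx": 0, "dy": 0.5, "dz": 0, "wx": 0, "wy": 0, "wz": 0, "grip": 40},
    {"dx": 0, "dy": 0, "dz": 0, "wx": 0, "wy": 0, "wz": 0, "grip": 0},
    {"dx": 0, "dy": 0, "dz": 0, "wx": 0, "wy": 0, "wz": 0, "grip": 0},
    {"dx": 0, "dy": 0, "dz": 0, "wx": 0, "wy": 0, "wz": 0, "grip": 0},
    {"dx": 0, "dy": 0, "dz": 0, "wx": 0, "wy": 0, "wz": 0, "grip": 0}
  ]
}}

```text
time_s: 24.0
position: [0.585, -0.0915, 0.1932]
tcp_rot: [[0.736, 0.001, 0.677], [-0.677, 0.0, 0.736], [0.001, -1.0, 0.001]]
force: [-0.9, 1.4, 3.8]
opening: 0.181
```

```bash
python3 -c "from h import *; st()"
```

```text
t 24.0 pc [ 0.0011 -0.1201] z 0.1932 knob 2.271 yaw -42.61 F [-0.9  1.4  3.8] M [0.331 0.136 0.018] op 15.7 J6 22.9 y.z [ 0.001  0.    -1.   ]
```

{"op": "drive_tool", "data": {
  "commands": [
    {"dx": 0, "dy": 0.0115, "dz": 0, "wx": 0, "wy": 0.115, "wz": 0, "grip": 0}
  ]
}}

```text
time_s: 24.12
position: [0.5851, -0.0917, 0.1929]
tcp_rot: [[0.6, 0.002, 0.8], [-0.8, -0.0, 0.6], [0.001, -1.0, 0.001]]
force: [-0.1, 1.7, 3.7]
opening: 0.182
```

```bash
python3 -c "from h import *; st()"
```

```text
t 24.125 pc [ 0.0012 -0.1202] z 0.1929 knob 2.455 yaw -53.16 F [-0.1  1.7  3.7] M [0.275 0.209 0.471] op 15.9 J6 33.4 y.z [ 0.002 -0.    -1.   ]
```

{"op": "drive_tool", "data": {
  "commands": [
    {"dx": 0, "dy": 0.005, "dz": 0, "wx": 0, "wy": 0.045, "wz": 0, "grip": 0}
  ]
}}

```text
time_s: 24.25
position: [0.5851, -0.0917, 0.1928]
tcp_rot: [[0.543, 0.002, 0.84], [-0.84, -0.0, 0.543], [0.001, -1.0, 0.001]]
force: [-0.4, 1.9, 4.7]
opening: 0.178
```

```bash
python3 -c "
from h import *; st()
imaging.capture('top'); st(); imaging.capture('top'); st()"
```

```text
t 24.25 pc [ 0.0012 -0.1203] z 0.1928 knob 2.524 yaw -57.09 F [-0.4  1.9  4.7] M [0.267 0.232 0.497] op 15.5 J6 37.4 y.z [ 0.002 -0.    -1.   ]
t 24.3 pc [ 0.0012 -0.1203] z 0.1928 knob 2.525 yaw -57.16 F [-0.3  2.2  4.8] M [0.342 0.25  0.416] op 15.9 J6 37.4 y.z [ 0.002 -0.    -1.   ]
t 24.35 pc [ 0.0012 -0.1203] z 0.1928 knob 2.521 yaw -56.95 F [-0.9  2.3  5.7] M [0.319 0.248 0.304] op 16.1 J6 37.2 y.z [ 0.002 -0.    -1.   ]
```

{"op": "drive_tool", "data": {
  "commands": [
    {"dx": 0, "dy": 0, "dz": 0, "wx": 0, "wy": 0, "wz": 0, "grip": 40},
    {"dx": 0, "dy": -0.5, "dz": 0, "wx": 0, "wy": 0, "wz": 0, "grip": 40},
    {"dx": 0, "dy": -0.55, "dz": 0, "wx": 0, "wy": -0.054, "wz": 0, "grip": 40},
    {"dx": -0.915, "dy": 0, "dz": 0.776, "wx": 0, "wy": 0, "wz": 0, "grip": 40},
    {"dx": -0.915, "dy": 0, "dz": 0.776, "wx": 0, "wy": 0, "wz": 0, "grip": 40},
    {"dx": -0.915, "dy": 0, "dz": 0.776, "wx": 0, "wy": 0, "wz": 0, "grip": 40},
    {"dx": -0.915, "dy": 0, "dz": 0.776, "wx": 0, "wy": 0, "wz": 0, "grip": 40},
    {"dx": -0.915, "dy": 0, "dz": 0.776, "wx": 0, "wy": 0, "wz": 0, "grip": 40}
  ]
}}

```text
time_s: 25.35
position: [0.5952, 0.1488, 0.2333]
tcp_rot: [[0.613, 0.0, 0.79], [-0.79, -0.0, 0.613], [0.001, -1.0, -0.0]]
force: [0.6, -0.2, 0.2]
opening: 0.462
```

{"op": "drive_tool", "data": {
  "commands": [
    {"dx": 0, "dy": 0, "dz": 0, "wx": 0, "wy": 0, "wz": 0, "grip": 40},
    {"dx": 0, "dy": 0, "dz": 0, "wx": 0, "wy": 0, "wz": 0, "grip": 40}
  ]
}}

```text
time_s: 25.6
position: [0.595, 0.1472, 0.2333]
tcp_rot: [[0.614, -0.0, 0.789], [-0.789, -0.001, 0.614], [0.0, -1.0, -0.001]]
force: [-0.1, -0.3, 0.3]
opening: 0.459
```

Run:
```python
from h import *
st(); delta(C2W(0.001,.12,.1908),-52.2); knobs((.199,.199))
```

```text
t 25.6 pc [0.0006 0.1188] z 0.2333 knob 2.437 yaw -52.14 F [-0.1 -0.3  0.3] M [-0.051  0.168  0.056] op 39.9 J6 55.6 y.z [-0.    -0.001 -1.   ]
pos [0.595  0.1472 0.2333] yaw -52.14 J [ 3.5 30.  84.6 -0.1 65.5 55.6] t 25.6
 units of 4cm dx,dy,dz: [-0.016  1.062  0.028]  wy: 0.0007
108 [-1.000e-04 -1.183e-01] knob img 2.53
```

{"op": "drive_tool", "data": {
  "commands": [
    {"dx": -0.016, "dy": 0.53, "dz": 0.028, "wx": 0, "wy": 0, "wz": 0, "grip": 40},
    {"dx": 0, "dy": 0.51, "dz": 0, "wx": 0, "wy": 0, "wz": 0, "grip": 40},
    {"dx": 0, "dy": 0, "dz": 0, "wx": 0, "wy": 0, "wz": 0, "grip": 0},
    {"dx": 0, "dy": 0, "dz": 0, "wx": 0, "wy": 0, "wz": 0, "grip": 0},
    {"dx": 0, "dy": 0, "dz": 0, "wx": 0, "wy": 0, "wz": 0, "grip": 0},
    {"dx": 0, "dy": 0, "dz": 0, "wx": 0, "wy": 0, "wz": 0, "grip": 0}
  ]
}}

```text
time_s: 26.4
position: [0.5964, 0.1484, 0.193]
tcp_rot: [[0.614, 0.002, 0.789], [-0.789, -0.001, 0.614], [0.002, -1.0, 0.001]]
force: [0.7, -2.4, 1.3]
opening: 0.183
```

```bash
python3 -c "from h import *; st()"
```

```text
t 26.4 pc [0.0019 0.1201] z 0.193 knob 2.437 yaw -52.12 F [ 0.7 -2.4  1.3] M [-0.306  0.042  0.186] op 15.9 J6 55.8 y.z [ 0.002 -0.001 -1.   ]
```

{"op": "drive_tool", "data": {
  "commands": [
    {"dx": 0, "dy": 0.005, "dz": 0, "wx": 0, "wy": 0.055, "wz": 0, "grip": 0}
  ]
}}

```text
time_s: 26.52
position: [0.5964, 0.1484, 0.1929]
tcp_rot: [[0.543, 0.003, 0.84], [-0.84, -0.001, 0.543], [0.003, -1.0, 0.001]]
force: [0.7, -1.4, 2.8]
opening: 0.183
```

```bash
python3 -c "
from h import *; st()
imaging.capture('top'); st(); imaging.capture('top'); st()"
```

```text
t 26.525 pc [0.002  0.1201] z 0.1929 knob 2.524 yaw -57.13 F [ 0.7 -1.4  2.8] M [-0.37   0.073  0.502] op 15.9 J6 60.8 y.z [ 0.003 -0.001 -1.   ]
t 26.575 pc [0.002  0.1201] z 0.1929 knob 2.527 yaw -57.26 F [ 0.9 -2.1  3.4] M [-0.395  0.067  0.455] op 15.7 J6 60.9 y.z [ 0.003 -0.001 -1.   ]
t 26.625 pc [0.002  0.1201] z 0.1929 knob 2.522 yaw -57.02 F [ 0.2 -2.6  3.3] M [-0.46   0.043  0.362] op 16.0 J6 60.7 y.z [ 0.003 -0.001 -1.   ]
```

Both knobs read about 0.50 N m in motion, against about 0.32 N m free (+0.18 each). They sit at equal angles of 2.52 rad, which fits roughly 112–146 N in all. I'll let go now and check.

{"op": "drive_tool", "data": {
  "commands": [
    {"dx": 0, "dy": 0, "dz": 0, "wx": 0, "wy": 0, "wz": 0, "grip": 45},
    {"dx": 0, "dy": 0, "dz": 0, "wx": 0, "wy": 0, "wz": 0, "grip": 45},
    {"dx": 0, "dy": -0.6, "dz": 0, "wx": 0, "wy": 0, "wz": 0, "grip": 45},
    {"dx": 0, "dy": -1, "dz": 0, "wx": 0, "wy": 0, "wz": 0, "grip": 45},
    {"dx": -1, "dy": -0.5, "dz": -0.6, "wx": 0, "wy": 0, "wz": 0, "grip": 45},
    {"dx": -1, "dy": 0, "dz": -0.6, "wx": 0, "wy": 0, "wz": 0, "grip": 45},
    {"dx": -1, "dy": 0, "dz": -0.6, "wx": 0, "wy": 0, "wz": 0, "grip": 45},
    {"dx": 0, "dy": 0, "dz": 0, "wx": 0, "wy": 0, "wz": 0, "grip": 45}
  ]
}}

```text
time_s: 27.62
position: [0.4658, 0.2118, 0.2755]
tcp_rot: [[0.546, -0.004, 0.838], [-0.838, 0.0, 0.546], [-0.002, -1.0, -0.003]]
force: [1.1, -0.2, 0.1]
opening: 0.521
```

Run:
```python
from h import *
st(); knobs((.199,.199))
im,d=imaging.capture("top"); P=cloud("top",d)
for k,(u0,u1) in dict(L=(288,302),M=(312,330),R=(342,356)).items(): print(k,"beam z",np.nanmedian(P[143:152,u0:u1,2]).round(4))
cv2.imwrite("pics/end.png",cv2.resize(im[100:230,150:500],None,fx=2.28,fy=2.28,interpolation=cv2.INTER_CUBIC)[:,:,::-1])
```

```text
t 27.625 pc [-0.1313  0.1778] z 0.2755 knob 2.521 yaw -56.94 F [ 1.1 -0.2  0.1] M [-0.11   0.103  0.04 ] op 45.4 J6 68.8 y.z [-0.004  0.    -1.   ]
91 [-0.0006  0.1184] knob img 2.511
125 [-0.0003 -0.1184] knob img 2.53
L beam z 0.1507
M beam z 0.1512
R beam z 0.1509
```

View pics/end.png

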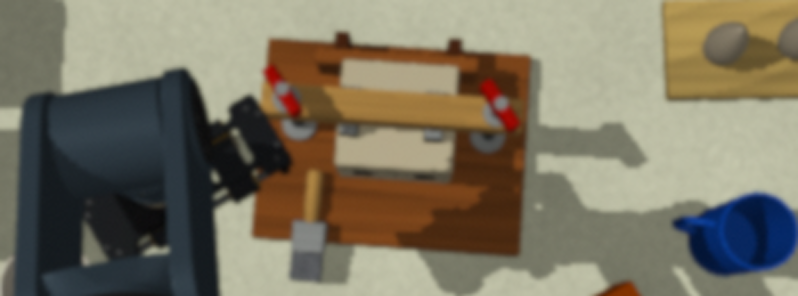

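The end view shows the mould home against the backboard (rear edge (343,60)–(460,68)). Both knobs are released at matching angles (image: 2.51 and 2.53 rad), and the beam is level (0.1507, 0.1512, 0.1509 m). The brush and jug stand as before, and the clay drop and scraper are hidden behind the arm.

```bash
python3 -c "
from h import *
print(workorder.hand_in()); st()"
```

```text
the job is handed in; nothing more can be done
None
the job is handed in; nothing more can be done
```

I handed the job in at about 27.6 s of the 72 s allowed, with the mould home and clamped. No verdict is reported.

- **Mould:** I pushed it back along the clamp's middle line, with at most about 18 N on the fingers at the stop. In the last picture its rear edge lies against the backboard and parallel to it.
- **Knobs:** I turned them alternately from about 0.1 rad to 2.52 rad each, never more than about 0.56 rad apart. The last in-motion torques were 0.50 N m on both, against about 0.32 N m while they ran free.
- **Clamping force:** I could only infer this. The torques suggest about 145 N in all, and the screw travel suggests at least about 112 N; both lie within 90 to 175 N.
- **Last checks:** the image put the released knobs at 2.51 and 2.53 rad. The bar was level to about 0.5 mm along its length, and the gripper was clear of everything. The brush and jug looked undisturbed.
- **Not checked:** the arm hid the clay drop and the scraper in the last picture. Nothing I did came near them at low height.
- **Disagreement:** the depth image showed the bar about 5.7 mm lower, against 6.2 mm from the knob angles. That is within the camera's error.

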